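# Load the scraper caddy and hold it ready to carry away

## Task

Take the red-handled scraper out of the grey bench stand and slide it, blade down, fully home into the empty slot of the wooden caddy, then let go of it. Then lift the caddy by its carrying bar, both scrapers in it, about 10 cm clear of the bench and finish while still holding it there, level and still. Do not tip the caddy over, and leave the other things lying around where they are.

Things in the scene. Friction and masses are not known exactly. Their poses are not given: they have to be found in the camera images.
- caddy: loose wooden caddy, 0.35 to 0.7 kg: block 156 mm (x) by 150 mm (y), 50 mm high, with two upright slots at x = -60 mm (empty, nearer the robot) and x = +60 mm (holds the blue scraper), y = 0; end cheeks at y = +-81 mm, 12 mm thick, above the block 34 mm wide (x), 174 mm high, carry a bar along y over the middle. Origin: centre of the underside, z up. Balances under the bar's middle
- caddy_bar (a point): the middle of the caddy's carrying bar (16 by 16 mm square, 150 mm long along the caddy's y between the cheeks), on its axis, 162 mm above the caddy's underside; axes as the caddy's
- near_slot (a point): centre of the floor of the empty slot, where the red scraper's origin comes to lie, 10 mm above the caddy's underside; axes as the caddy's. Either slot is 8 mm (x) by 66 mm (y) with 3 mm chamfers round the mouth, 40 mm deep
- stand: fixed grey bench stand: block 70 mm (x) by 110 mm (y), 50 mm high, on a steel foot plate 100 by 140 by 8 mm; one slot 8 mm (x) by 66 mm (y), 40 mm deep, holds the red scraper at the start. Origin: centre of the underside, z up. Stand and caddy may stand left and right or right and left
- red_scraper: flat scraper standing upright, 90 g: steel blade 5 mm thick (x), 60 mm wide (y), z = 0 to 62 mm; tang 34 mm (y) by 9 mm (x) to z = 70 mm; red handle 18 mm (x) by 30 mm (y), z = 66 to 130 mm. Origin: centre of the blade's lower edge, z up. Starts in the stand's slot, foot 10 mm above the bench; in the caddy its x lies along the caddy's x, either way round
- blue_scraper: flat scraper standing upright, 90 g: steel blade 5 mm thick (x), 60 mm wide (y), z = 0 to 62 mm; tang 34 mm (y) by 9 mm (x) to z = 70 mm; blue handle 18 mm (x) by 30 mm (y), z = 66 to 130 mm. Origin: centre of the blade's lower edge, z up. Stands in the caddy's far slot and stays there
- tape_measure: loose green tape measure, 32 x 79 x 67 mm high, bystander; origin: centre of the underside
- salve_jar: loose small brown jar with a white lid, 47 mm diameter, 44 mm high, bystander; origin: centre of the underside
- hasp: loose small grey bearing block, 32 x 50 x 52 mm high, bystander; origin: centre of the underside
- bit_box: loose flat blue drill bit case, 55 x 100 x 27 mm high, bystander; origin: centre of the underside

How it is judged:
On the way, in this order (a step that is already met when the one before it is completed fails the run):
1. the red scraper is fully home in the caddy's empty slot and let go, the caddy standing on the bench (z of red_scraper in the frame of caddy between 0.005 and 0.014 m and x of red_scraper in the frame of caddy between -0.066 and -0.054 m and y of red_scraper in the frame of caddy between -0.008 and 0.008 m and angle between the z axis of each of red_scraper, blue_scraper and the z axis of caddy, either way round below 0.12 rad and z of blue_scraper in the frame of caddy between 0.005 and 0.014 m and x of blue_scraper in the frame of caddy between 0.054 and 0.066 m and y of blue_scraper in the frame of caddy between -0.008 and 0.008 m and height (world z) of caddy below 0.006 m and angle between caddy's own z axis and vertical below 0.05 rad and contact force between the fingers and red_scraper below 0.1 N), for 0.2 s.
2. the caddy hangs from the gripper 70 to 200 mm above the bench, level and still, both scrapers seated (z of red_scraper in the frame of caddy between 0.005 and 0.014 m and x of red_scraper in the frame of caddy between -0.066 and -0.054 m and y of red_scraper in the frame of caddy between -0.008 and 0.008 m and angle between the z axis of each of red_scraper, blue_scraper and the z axis of caddy, either way round below 0.12 rad and z of blue_scraper in the frame of caddy between 0.005 and 0.014 m and x of blue_scraper in the frame of caddy between 0.054 and 0.066 m and y of blue_scraper in the frame of caddy between -0.008 and 0.008 m and height (world z) of caddy between 0.07 and 0.2 m and angle between caddy's own z axis and vertical below 0.12 rad and linear speed of caddy below 0.02 m/s and angular speed of caddy below 0.12 rad/s and contact force between the fingers and caddy above 1.5 N and contact force between the fingers and red_scraper below 0.2 N and contact force between caddy and stand below 0.1 N), for 0.8 s.
At the end, for the whole second after the job is handed in: The fingers hold the caddy, underside 70 to 200 mm above the bench, tilt under 0.12 rad, under 20 mm/s and 0.12 rad/s, off the stand, fingers off the red scraper; both scrapers in their slots within 6 mm (x) and 8 mm (y), feet within 5 mm of the slot floor, within 0.12 rad of upright (all of step 2); the arm keeps its last pose, push and grip.
It fails at once if the caddy is tipped by more than 0.3 rad (angle between caddy's own z axis and vertical above 0.3 rad).
It fails at once if a bystander is moved by more than 25 mm (distance of any of tape_measure, salve_jar, hasp, bit_box from where it was at the start of the episode above 0.025 m).
It also fails if it takes over 61 s, if anything falls off the work surface, if the arm or the gripper's body presses on something with over 40 N, if the wrist force passes 120 N, or if a joint passes its speed limit or range.

## Robot

A 6-joint arm with a two-finger parallel gripper is mounted at the origin on a cart in front of the work surface, level with it; the furniture and walls round the work are solid. World frame = base frame: x ahead of the robot, y to its left, z up, the work surface at z = 0. Lengths are in m, angles in rad, forces in N, time in s.
With the tool pointing down it reaches from about 0.225 to 0.875 m from the base axis. Payload 3.4 kg.
Tool frame: the origin (TCP) lies at the very end of the fingers, on their centre line; the grasp point (between the pads) lies behind it (manip.tcp_to_grasp is the z of the grasp point in the tool frame, in m); z points along the fingers, y is the direction in which the jaws open and shut (so a half turn about z gives the same grasp; the last joint's range is limited). The gripper opens to 85 mm and grips with 20 to 120 N. Pads are 22 mm wide; open, the fingers measure 114 mm over their backs; the gripper's body (76 mm by 85 mm) begins 54 mm behind the grasp point. The pads swing forward as they close: fully open they stand 13 mm farther back than shut.
Start: joints at [-1.227, 0.276, 1.505, -0, 1.361, -0.121], TCP at [0.258, -0.514, 0.211] pointing down, gripper open.
Joint ranges: [-2.89, 2.89], [-0.75, 2.08], [0.22, 2.7], [-1.18, 4.32], [0.11, 2.71], [-2.7, 2.7]. Speed limits (rad/s): [2.57, 2.57, 3.14, 3.14, 3.14, 3.14].

## Interface

Orientations are given as a unit quaternion [w, x, y, z].
In Python, from rig import manip, eyes gives the robot as it stands.
- The arm moves only by the tool servo_tool, never from a script. Its argument "increments" is a list of rows, each an object with "slide": the shift along the tool's x, y, z in m, a list of three; "spin": the turn about the tool's z in degrees. A call has 1 to 8 rows; each row shifts and turns the commanded pose from where the row before left it, along the tool's axes as they then stand; what a row does not reach is not made up. A row lasts 1/10 s, in which the tool goes at most 50 mm and 8.59 degrees, less where a joint would pass 70% of its speed; a pose out of reach is approached as far as the arm can. A call is refused whole if a number of a shift passes 0.05 or a number of a turn 8.59, either way. A call with a gripper value outside its range is refused whole. "hand" is the opening, from 0 (shut) to 1 (fully open), set as the call begins (left out, the last holds). The fingers move at their own pace and stop on an object; "newtons" is the grip in N (left out, the last holds). Time passes only in rows, so rows that do not move let the fingers close. It gives the time, the measured TCP pose, the force and the opening at its end, in the units of the state.
- manip.get_state(): the state, without advancing time (a new reading comes with each control period).
- eyes.get_image(name): name is "side" or "top" or "wrist"; returns the picture (400x640x3 uint8, blue, green, red); there is no depth.
- eyes.calibration(name): a dict with "fx", "fy", "cx", "cy" (pixels), "k1" (the pictures are not rectified: a ray, as slopes to the right and down, at radius r is drawn at 1 + k1 r^2 times it, then the intrinsics apply), "rvec" (rotation vector, rad) and "tvec" (3), from world to camera coordinates, as OpenCV has them; the wrist camera has in their place "hand_eye" (4x4, takes a point from camera to tool coordinates, whose origin is the TCP and whose axes are the flange's). Camera axes: x right, y down, z forward; pixel columns grow to the right and rows downward; lengths in m; the calibration is good to about 2 mm. A picture is of the moment at which its call begins: read the wrist's pose just before it. calibration takes no time and is no camera call.
- manip.sign_off(): hands the job in, once; it reports no verdict.
The state is a dict: "clock": time; "qpos": joint angles; "qd": joint speeds; "effort": joint torques, N m; "position": TCP position; "ee_rot": TCP orientation; "contact_force": force on the tool from outside, world axes, zero at the start; "moment": the same for the moment, N m; "width": finger opening in m.
Only numpy, scipy, OpenCV 4.12 (cv2) and the standard library are available. Lean on these libraries where they do the work, as an engineer would, in place of code of your own. Each camera call takes 0.05 s, during which the arm holds its last target.

## Working session

There is one attempt and no reset: what is moved stays moved. The work goes in short steps, Python scripts to look and compute and a tool call to move; the robot and the scene stay as the last step left them, time stands still between calls to the robot, and variables do not carry over. Pictures are saved under pics/ and viewed, and the job is handed in when it is done.

Besides the shell and the picture viewer there is one more tool, called after "Call:" by a JSON object that holds its "fn" and its "kwargs". servo_tool: Moves the arm, as the interface text tells. Its arguments: {"type":"object","properties":{"increments":{"type":"array","items":{"type":"object","properties":{"slide":{"type":"array","items":{"type":"number"}},"spin":{"type":"number"}}}},"hand":{"type":"number"},"newtons":{"type":"number"}},"required":["increments"]}

```bash
mkdir -p pics; ls; python3 - <<'E'
from rig import manip, eyes
import cv2
s=manip.get_state();print(s,manip.tcp_to_grasp)
for n in("side","top","wrist"):
    print(n,eyes.calibration(n)); cv2.imwrite(f"pics/{n}0.png",eyes.get_image(n))
E
```

```text
pics
{'clock': 0.0, 'qpos': array([-1.22698846e+00,  2.76614354e-01,  1.50615296e+00,  1.02039494e-06,
        1.36064167e+00, -1.20988554e-01]), 'qd': array([ 0.00015407,  0.00013926,  0.0006891 ,  0.00117267,  0.00072403,
       -0.00111383]), 'effort': array([-3.63697081e-04, -4.16786635e+01, -2.45805055e+01, -2.88463280e-04,
        1.11168850e-02,  2.39474701e-05]), 'position': array([ 0.2575523 , -0.51347523,  0.21012077]), 'ee_rot': array([-9.02588128e-04,  9.73116481e-01,  2.30311724e-01, -1.00473164e-04]), 'contact_force': array([-0.05390481,  0.55320127, -0.08024287]), 'moment': array([-0.04606508, -0.02068426,  0.044757  ]), 'width': 0.08525369956820304} -0.0187
side {'fx': 450.0665117104084, 'fy': 450.0665117104084, 'cx': 321.81209324599223, 'cy': 194.0402320328346, 'k1': 0.029991583394853756, 'rvec': array([ 2.49846979, -0.37914186,  0.10435073]), 'tvec': array([-0.58801079,  0.22618682,  1.0731474 ])}
top {'fx': 516.4795508282037, 'fy': 516.4795508282037, 'cx': 322.68081262181175, 'cy': 204.47792344543467, 'k1': 0.035294188176377576, 'rvec': array([ 2.13793012, -2.1652462 ,  0.09336689]), 'tvec': array([0.03198957, 0.62009254, 1.36489103])}
wrist {'fx': 304.33330936535583, 'fy': 304.33330936535583, 'cx': 317.9317454805083, 'cy': 199.35638718894185, 'k1': -0.0445069150947041, 'hand_eye': array([[ 3.24963677e-05, -9.60105258e-01, -2.79638861e-01,
         6.98537381e-02],
       [ 9.99999825e-01,  1.96320355e-04, -5.57833208e-04,
        -3.35160241e-04],
       [ 5.90477396e-04, -2.79638794e-01,  9.60105096e-01,
        -1.62852630e-01],
       [ 0.00000000e+00,  0.00000000e+00,  0.00000000e+00,
         1.00000000e+00]])}
```

View pics/side0.png

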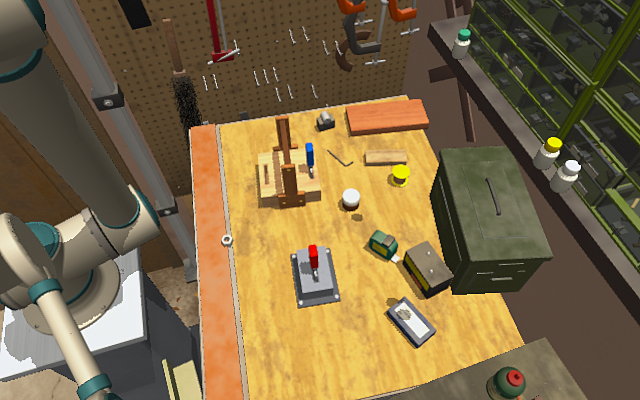

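View pics/top0.png

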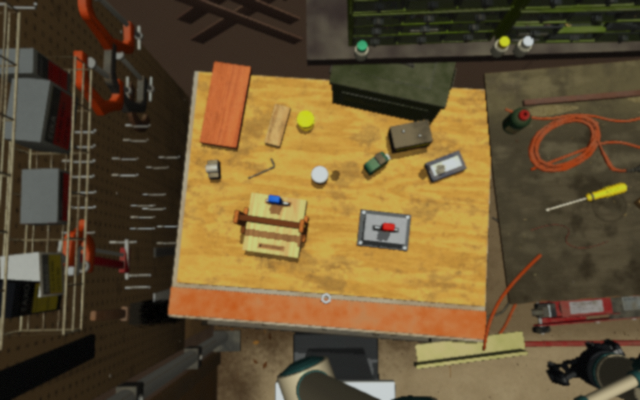

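View pics/wrist0.png

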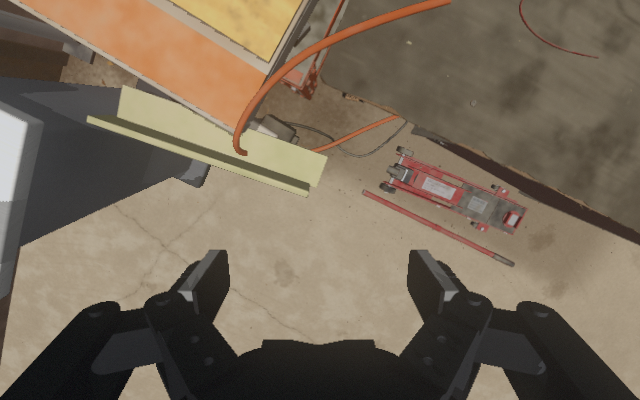

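The side view shows the caddy around (290,178) and the stand around (315,272). In the top view the caddy is at (275,228), the stand at (384,230) and the red handle at (386,227). Next I'll write helpers and enlarge those areas.

```bash
cat > h.py <<'E'
import numpy as np, cv2
from rig import manip, eyes
from scipy.spatial.transform import Rotation as R
def T_of(name,s=None):
    c=eyes.calibration(name)
    if name!="wrist":
        return c,R.from_rotvec(c["rvec"]).as_matrix(),np.array(c["tvec"])
    q=s["ee_rot"]; Rt=R.from_quat([q[1],q[2],q[3],q[0]]).as_matrix()
    H=c["hand_eye"]; Rc=Rt@H[:3,:3]; pc=Rt@H[:3,3]+s["position"]
    return c,Rc.T,-Rc.T@pc
def proj(name,P,s=None):
    c,Rm,t=T_of(name,s); p=np.atleast_2d(P)@Rm.T+t
    a=p[:,:2]/p[:,2:]; r2=(a**2).sum(1,keepdims=True); a=a*(1+c["k1"]*r2)
    return a*[c["fx"],c["fy"]]+[c["cx"],c["cy"]]
def back(name,uv,z,s=None):
    c,Rm,t=T_of(name,s); uv=np.atleast_2d(np.array(uv,float))
    d=(uv-[c["cx"],c["cy"]])/[c["fx"],c["fy"]]; a=d.copy()
    for _ in range(20): a=d/(1+c["k1"]*(a**2).sum(1,keepdims=True))
    v=np.c_[a,np.ones(len(a))]@Rm; o=-Rm.T@t
    return o+v*((z-o[2])/v[:,2])[:,None]
def yaw(s):
    q=s["ee_rot"]; Rt=R.from_quat([q[1],q[2],q[3],q[0]]).as_matrix()
    return np.degrees(np.arctan2(Rt[1,0],Rt[0,0])),Rt
def crop(img,x0,y0,x1,y1,k,f):
    cv2.imwrite(f,cv2.resize(img[y0:y1,x0:x1],None,fx=k,fy=k,interpolation=cv2.INTER_CUBIC))
E
python3 - <<'E'
from h import *
t=cv2.imread("pics/top0.png");s=cv2.imread("pics/side0.png")
crop(t,225,180,425,270,4,"pics/t_c.png")
crop(s,240,100,350,320,3 if 0 else 2.7,"pics/s_c.png")
print(back("top",[[384,230],[386,227],[275,228]],0.05),back("side",[[315,272]],0.05))
print(yaw(manip.get_state()))
E
```

```text
[[ 0.54822422 -0.13847034  0.05      ]
 [ 0.55613718 -0.14396568  0.05      ]
 [ 0.55729996  0.15197264  0.05      ]] [[ 0.55280856 -0.15164781  0.05      ]]
(np.float64(26.631438806965793), array([[ 8.93908397e-01,  4.48249427e-01, -4.79796240e-04],
       [ 4.48249645e-01, -8.93907362e-01,  1.37236312e-03],
       [ 1.86267590e-04, -1.44183541e-03, -9.99998943e-01]]))
```

View pics/t_c.png

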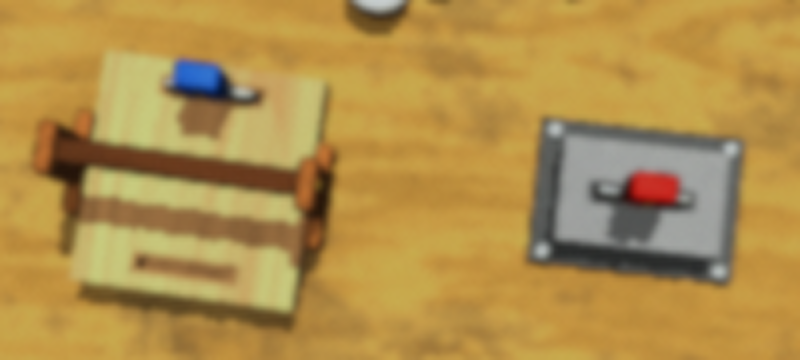

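View pics/s_c.png

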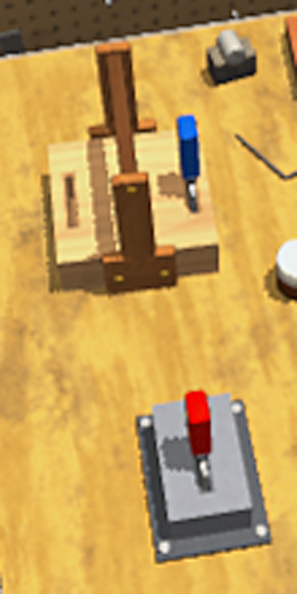

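```bash
python3 - <<'E'
from h import *
def p(l): return np.array(l,float)/4+[225,180]-[.375,.375]
for nm,l,z in(("plate",[(544,117),(744,140),(727,284),(528,262)],.008),("caddy",[(107,50),(328,80),(296,311),(74,282)],.05),("slot",[(134,263),(238,273)],.05)):
    P=back("top",p(l),z); print(nm,P[:,:2].round(4).tolist(),P.mean(0))
    for i in range(len(P)):
        d=P[(i+1)%len(P)]-P[i]; print(np.linalg.norm(d),np.degrees(np.arctan2(d[1],d[0])))
E
```

```text
plate [[0.6098, -0.0796], [0.5921, -0.2161], [0.4939, -0.2016], [0.5104, -0.0668]] [ 0.55155757 -0.14104793  0.008     ]
0.1376533526262774 -97.40833230760525
0.09925081087842248 171.58408314147738
0.13585144936638308 83.03558722708911
0.10028802982985306 -7.373665687396161
caddy [[0.655, 0.2157], [0.6325, 0.0667], [0.4784, 0.0892], [0.4995, 0.237]] [0.56635867 0.15217802 0.05      ]
0.15067823671634903 -98.5950391818772
0.15568498144351758 171.71675299628836
0.1493560370695945 81.91606725467791
0.15703005596769756 -7.801292761120537
slot [[0.5115, 0.1971], [0.504, 0.1277]] [0.50779405 0.1623595  0.05      ]
0.06979285783005344 -96.17722748474074
0.06979285783005344 83.82277251525927
```

Both measurements match the given sizes (136×100 mm plate, 150×156 mm block):

| Item | Position | Yaw |
|---|---|---|
| Stand | about (0.552, -0.141) | about -7.5° |
| Caddy | about (0.566, 0.152) | about -8° |

I'll move over the stand with the jaws along the scraper's y.

Call:
{"fn": "servo_tool", "kwargs": {"increments": [{"slide": [0.036, -0.017, 0]}, {"slide": [0.036, -0.017, 0]}, {"slide": [0.036, -0.017, 0]}, {"slide": [0.036, -0.017, 0]}, {"slide": [0.036, -0.017, 0]}, {"slide": [0.036, -0.017, 0]}, {"slide": [0.036, -0.017, 0]}, {"slide": [0.036, -0.017, 0]}], "hand": 1}}

```text
$.increments[0]: bad value
```

Call:
{"fn": "servo_tool", "kwargs": {"increments": [{"slide": [0.036, -0.017, 0]}, {"slide": [0.036, -0.017, 0]}, {"slide": [0.036, -0.017, 0]}, {"spin": 7}, {"spin": 7}, {"spin": 7}, {"spin": 7}, {"spin": 7}]}}

```text
$.increments[0]: bad value
```

```bash
python3 - <<'E'
from h import *
import time
for i in range(1):
    s=manip.get_state();im=eyes.get_image("wrist")
s=manip.get_state();im=eyes.get_image("wrist")
np.save("s1.npy",s,allow_pickle=True)
cv2.imwrite("pics/w1.png",im)
print(s["position"],yaw(s)[0],s["clock"],s["qpos"],s["contact_force"])
E
```

```text
[ 0.25759014 -0.5136912   0.21045501] 26.6292969269663 0.2 [-1.22701556e+00  2.76363916e-01  1.50567269e+00 -5.66808733e-05
  1.36070153e+00 -1.20976335e-01] [-0.09665251 -0.26048768  0.00654304]
```

View pics/w1.png

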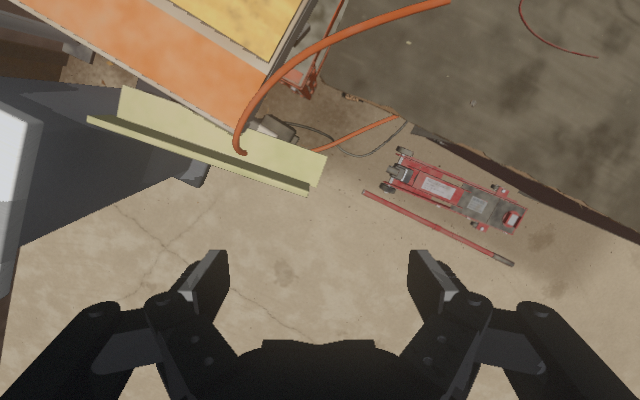

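The call was refused and nothing moved. Each row probably needs both fields.

Call:
{"fn": "servo_tool", "kwargs": {"increments": [{"slide": [0.036, -0.017, 0], "spin": 0}, {"slide": [0.036, -0.017, 0], "spin": 0}, {"slide": [0.036, -0.017, 0], "spin": 0}, {"slide": [0.036, -0.017, 0], "spin": 0}, {"slide": [0.036, -0.017, 0], "spin": 0}, {"slide": [0.036, -0.017, 0], "spin": 0}, {"slide": [0.036, -0.017, 0], "spin": 0}, {"slide": [0.036, -0.017, 0], "spin": 0}], "hand": 1}}

```text
clock: 1.05
position: [0.455, -0.262, 0.211]
ee_rot: [0.0, 0.973, 0.23, 0.0]
contact_force: [-0.2, 0.2, -0.3]
width: 0.0854
```

Call:
{"fn": "servo_tool", "kwargs": {"increments": [{"slide": [0.036, -0.017, 0], "spin": 0}, {"slide": [0.036, -0.017, 0], "spin": 0}, {"slide": [0.036, -0.017, 0], "spin": 0}, {"slide": [0.034, -0.014, 0], "spin": 6.8}, {"slide": [0, 0, 0], "spin": 7}, {"slide": [0, 0, 0], "spin": 7}, {"slide": [0, 0, 0], "spin": 7}, {"slide": [0, 0, 0], "spin": 6.8}]}}

```text
clock: 1.85
position: [0.552, -0.1413, 0.2108]
ee_rot: [-0.0, 0.997, -0.072, -0.0]
contact_force: [-0.1, -0.8, -0.3]
width: 0.0856
```

```bash
python3 - <<'E'
from h import *
s=manip.get_state();im=eyes.get_image("wrist")
s=manip.get_state();im=eyes.get_image("wrist")
np.save("s1.npy",s,allow_pickle=True)
cv2.imwrite("pics/w2.png",im)
print(s["position"],yaw(s)[0],s["clock"],s["qpos"],s["contact_force"])
E
```

```text
[ 0.55198794 -0.14138992  0.2108087 ] -8.397958079153083 1.9 [-3.72801973e-01  2.68417086e-01  1.51610730e+00 -7.80394318e-05
  1.35742542e+00  1.34458291e+00] [-0.11325594 -0.27479077 -0.08562454]
```

View pics/w2.png

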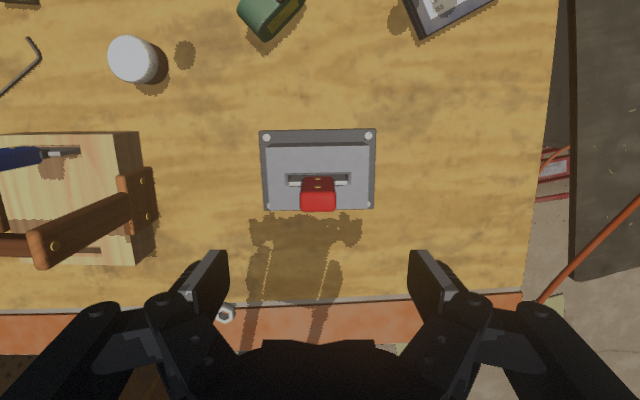

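```bash
python3 - <<'E'
from h import *
s=np.load("s1.npy",allow_pickle=True).item()
im=cv2.imread("pics/w2.png"); 
def rect(c,yw,z,hx,hy):
    a=np.radians(yw);x=np.array([np.cos(a),np.sin(a)]);y=np.array([-x[1],x[0]])
    return np.array([[*(np.array(c)+i*hx*x+j*hy*y),z] for i,j in((1,1),(1,-1),(-1,-1),(-1,1))])
k=5;x0,y0=250,120
v=cv2.resize(im[y0:y0+100,x0:x0+135],None,fx=k,fy=k,interpolation=cv2.INTER_CUBIC)
def pl(P,col):
    q=((proj("wrist",P,s)-[x0,y0]+.5)*k).astype(int)
    cv2.polylines(v,[q],True,col,1)
c=(.5516,-.141);w=-7.5
pl(rect(c,w,.14,.009,.015),(255,255,0)); pl(rect(c,w,.05,.035,.055),(0,255,0)); pl(rect(c,w,.008,.05,.07),(255,0,255)); pl(rect(c,w,.05,.004,.033),(255,255,255))
cv2.imwrite("pics/w2c.png",v)
E
```

```text
(no output)
```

View pics/w2c.png

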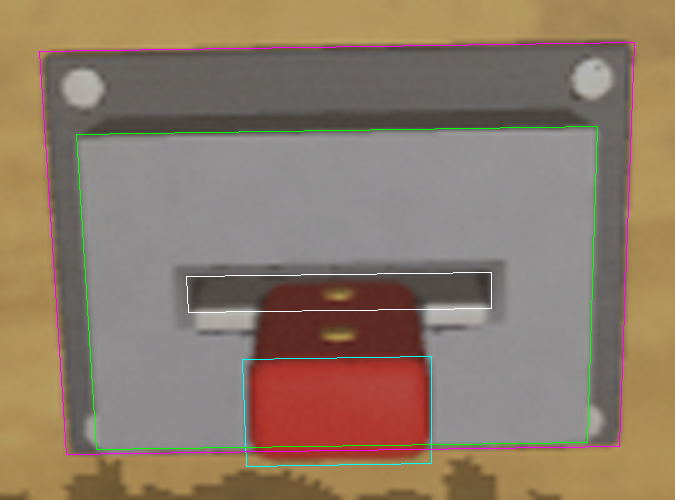

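The overlay agrees to about 1 mm: the plate, block top and handle rectangles all line up in the zoomed wrist view. Descending to grasp.

Call:
{"fn": "servo_tool", "kwargs": {"increments": [{"slide": [0, 0, 0.025], "spin": 0}, {"slide": [0, 0, 0.025], "spin": 0}, {"slide": [0, 0, 0.025], "spin": 0}, {"slide": [0, 0, 0.02], "spin": 0}, {"slide": [0, 0, 0.01], "spin": 0}, {"slide": [0, 0, 0], "spin": 0}]}}

```text
clock: 2.55
position: [0.551, -0.1413, 0.1046]
ee_rot: [-0.0, 0.998, -0.069, -0.002]
contact_force: [-0.2, -0.0, -0.6]
width: 0.0856
```

Call:
{"fn": "servo_tool", "kwargs": {"increments": [{"slide": [0, 0, 0], "spin": 0}, {"slide": [0, 0, 0], "spin": 0}, {"slide": [0, 0, 0], "spin": 0}, {"slide": [0, 0, 0], "spin": 0}, {"slide": [0, 0, 0], "spin": 0}, {"slide": [0, 0, 0], "spin": 0}, {"slide": [0, 0, 0], "spin": 0}, {"slide": [0, 0, 0], "spin": 0}], "hand": 0.1, "newtons": 35}}

```text
clock: 3.35
position: [0.5527, -0.1418, 0.107]
ee_rot: [0.0, 0.998, -0.069, 0.001]
contact_force: [0.2, 0.7, 6.3]
width: 0.0292
```

```bash
python3 - <<'E'
from h import *
s=manip.get_state();im=eyes.get_image("wrist")
cv2.imwrite("pics/w3.png",im)
print(s["position"],yaw(s)[0],s["clock"],s["width"],s["contact_force"],s["moment"])
E
```

```text
[ 0.55271585 -0.1418223   0.10696682] -7.966446690829655 3.35 0.029198731991963853 [0.23841427 0.67182952 6.27643292] [-0.0537748   0.00972779  0.03565914]
```

View pics/w3.png

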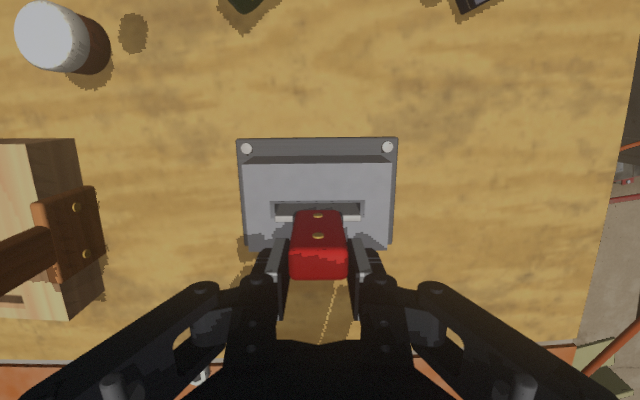

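Gripped: width 29 mm on the 30 mm handle. Lifting it straight up, then I'll check how it sits in the hand.

Call:
{"fn": "servo_tool", "kwargs": {"increments": [{"slide": [0, 0, -0.01], "spin": 0}, {"slide": [0, 0, -0.015], "spin": 0}, {"slide": [0, 0, -0.02], "spin": 0}, {"slide": [0, 0, -0.02], "spin": 0}, {"slide": [0, 0, -0.02], "spin": 0}, {"slide": [0, 0, -0.015], "spin": 0}, {"slide": [0, 0, 0], "spin": 0}]}}

```text
clock: 4.1
position: [0.5532, -0.1421, 0.2083]
ee_rot: [0.001, 0.998, -0.069, 0.002]
contact_force: [-0.5, 0.2, -1.2]
width: 0.0291
```

Call:
{"fn": "servo_tool", "kwargs": {"increments": [{"slide": [-0.025, 0, 0], "spin": 0}, {"slide": [-0.03, -0.02, 0], "spin": 0}, {"slide": [-0.032, -0.035, 0], "spin": 0}, {"slide": [0, -0.04, 0], "spin": 0}, {"slide": [0, -0.04, 0], "spin": 0}, {"slide": [0, -0.04, 0], "spin": 0}, {"slide": [0, -0.04, 0], "spin": 0}, {"slide": [0, -0.04, 0], "spin": 0}]}}

```text
clock: 4.9
position: [0.5004, 0.1245, 0.205]
ee_rot: [0.0, 0.998, -0.07, -0.001]
contact_force: [0.6, -0.5, -1.0]
width: 0.0291
```

Call:
{"fn": "servo_tool", "kwargs": {"increments": [{"slide": [0, -0.025, 0], "spin": 0}, {"slide": [0, -0.013, 0], "spin": 0}, {"slide": [0, 0, 0], "spin": 0}, {"slide": [0, 0, 0], "spin": 0}]}}

```text
clock: 5.3
position: [0.506, 0.1596, 0.2054]
ee_rot: [0.001, 0.998, -0.069, -0.001]
contact_force: [-0.5, 0.3, -0.1]
width: 0.029
```

```bash
python3 - <<'E'
from h import *
s=manip.get_state();im=eyes.get_image("wrist")
s=manip.get_state();im=eyes.get_image("wrist")
np.save("s4.npy",s,allow_pickle=True)
cv2.imwrite("pics/w4.png",im)
cv2.imwrite("pics/top4.png",eyes.get_image("top"));si=eyes.get_image("side");cv2.imwrite("pics/side4.png",si)
print(s["position"],yaw(s),s["clock"],s["width"],s["contact_force"],s["moment"])
E
```

```text
[0.50610837 0.15926483 0.2055874 ] (np.float64(-8.018414324439792), array([[ 9.90222946e-01, -1.39490011e-01, -1.02671656e-03],
       [-1.39491308e-01, -9.90222411e-01, -1.32373995e-03],
       [-8.32029250e-04,  1.45401571e-03, -9.99998597e-01]])) 5.35 0.02906004797982091 [-0.11338413 -0.09716597 -1.26484959] [0.02612232 0.00846459 0.03067217]
```

View pics/w4.png

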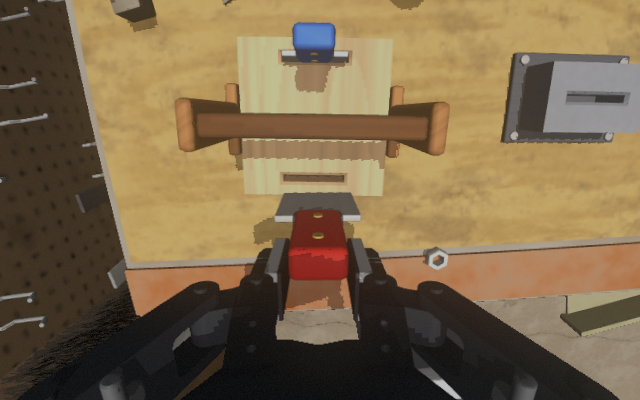

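View pics/side4.png

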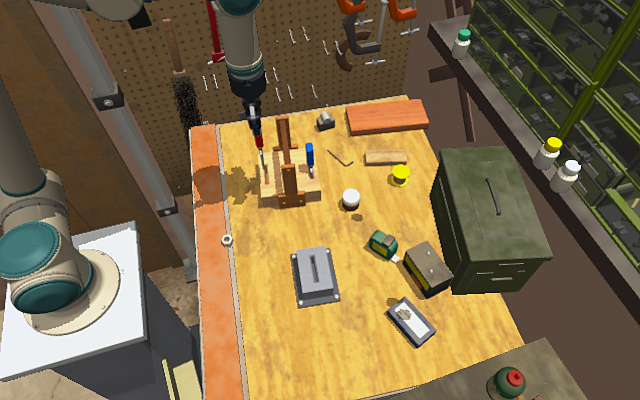

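```bash
cat >> h.py <<'E'
def frame(c,yw):
    a=np.radians(yw);x=np.array([np.cos(a),np.sin(a)]);return np.array(c),x,np.array([-x[1],x[0]])
def rect(c,yw,z,hx,hy,ox=0,oy=0):
    c,x,y=frame(c,yw)
    return np.array([[*(c+(ox+i*hx)*x+(oy+j*hy)*y),z] for i,j in((1,1),(1,-1),(-1,-1),(-1,1))])
E
python3 - <<'E'
from h import *
s=np.load("s4.npy",allow_pickle=True).item()
im=cv2.imread("pics/w4.png")
k=4;x0,y0=220,20
v=cv2.resize(im[y0:y0+205,x0:x0+190][:150*2],None,fx=k,fy=k,interpolation=cv2.INTER_CUBIC)[:,:]
v=v[260//1*0:]
def pl(P,col):
    q=((proj("wrist",P,s)-[x0,y0]+.5)*k).astype(int); cv2.polylines(v,[q],True,col,1)
c=(.5664,.1522);w=-8.2
pl(rect(c,w,.05,.078,.075),(0,255,0)); pl(rect(c,w,.05,.004,.033,-.06),(255,255,255)); pl(rect(c,w,.05,.007,.036,-.06),(255,255,0))
t=s["position"]
pl(rect(t[:2],yaw(s)[0],t[2]-.097,.0025,.03),(0,0,255))
cv2.imwrite("pics/w4c.png",v[250:])
E
```

```text
(no output)
```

View pics/w4c.png

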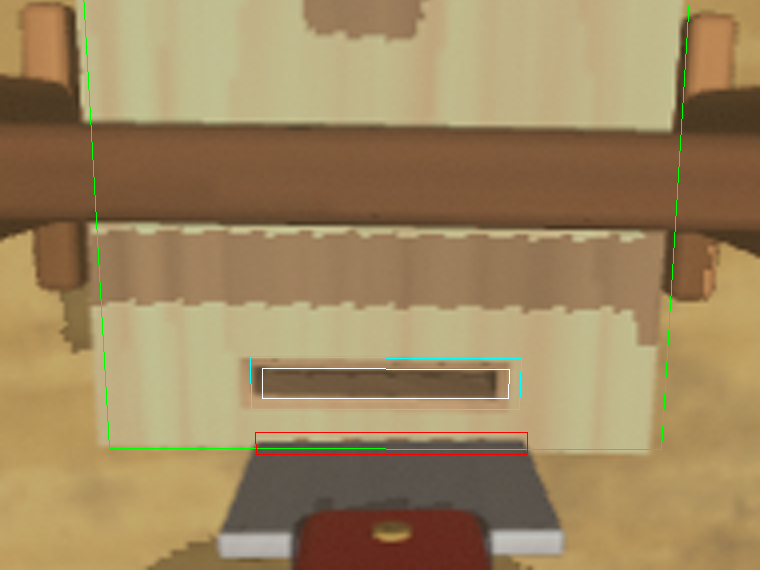

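The wrist picture shows the slot at crop (250-511, 357-408), about 2.3 mm further to the left (+y) than predicted. The blade foot edge is at about row 441, about 2 mm behind the TCP. I'll correct for both, descend to just over the mouth and look again.

Call:
{"fn": "servo_tool", "kwargs": {"increments": [{"slide": [0.0024, -0.0035, 0], "spin": 0.7}, {"slide": [0, 0, 0.015], "spin": 0}, {"slide": [0, 0, 0.015], "spin": 0}, {"slide": [0, 0, 0.015], "spin": 0}, {"slide": [0, 0, 0], "spin": 0}, {"slide": [0, 0, 0], "spin": 0}]}}

```text
clock: 6.1
position: [0.5096, 0.1636, 0.1612]
ee_rot: [0.0, 0.997, -0.076, -0.0]
contact_force: [-0.1, -1.2, -1.1]
width: 0.029
```

```bash
cat > look.py <<'E'
from h import *
import sys
n=sys.argv[1]
s=manip.get_state();im=eyes.get_image("wrist")
np.save(n+".npy",s,allow_pickle=True)
cv2.imwrite(f"pics/{n}.png",im)
print(s["position"],yaw(s)[0],s["clock"],s["width"],s["contact_force"],s["moment"])
k=4;x0,y0=220,20
v=cv2.resize(im[y0:y0+205,x0:x0+190],None,fx=k,fy=k,interpolation=cv2.INTER_CUBIC)
def pl(P,col):
    q=((proj("wrist",P,s)-[x0,y0]+.5)*k).astype(int); cv2.polylines(v,[q],True,col,1)
c=(.5667,.1545);w=-8.7
pl(rect(c,w,.05,.078,.075),(0,255,0)); pl(rect(c,w,.05,.004,.033,-.06),(255,255,255)); pl(rect(c,w,.05,.007,.036,-.06),(255,255,0))
t=s["position"]
pl(rect(t[:2],yaw(s)[0],t[2]-.097,.0025,.03,-.0017,.0005),(0,0,255))
cv2.imwrite(f"pics/{n}c.png",v[250:])
E
python3 look.py w5
```

```text
[0.50959996 0.16358148 0.16115663] -8.707971626248689 6.1 0.028979168725732026 [-0.13040121 -1.2167055  -1.09074802] [-0.01304615 -0.03261525  0.04944955]
```

View pics/w5c.png

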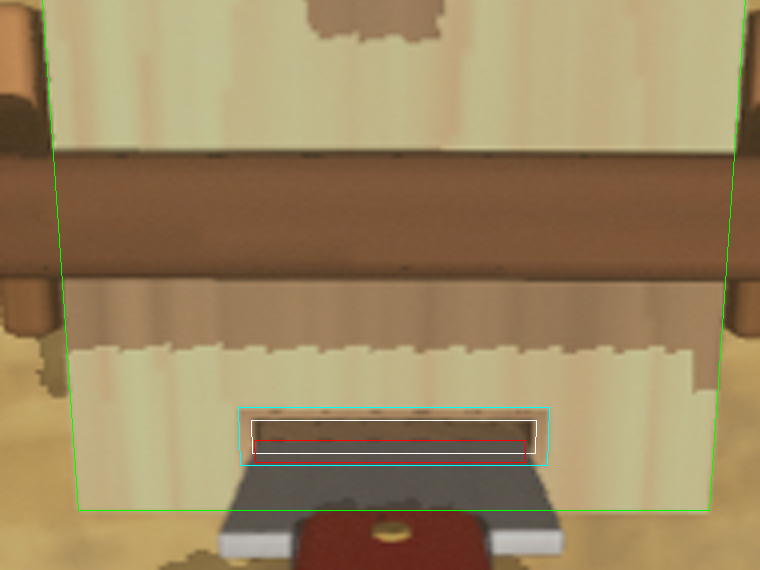

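The caddy model and blade foot both line up within 1 mm. Inserting in small steps while watching the force.

Call:
{"fn": "servo_tool", "kwargs": {"increments": [{"slide": [-0.0005, 0.0008, 0.006], "spin": 0}, {"slide": [0, 0, 0.006], "spin": 0}, {"slide": [0, 0, 0.006], "spin": 0}, {"slide": [0, 0, 0.006], "spin": 0}, {"slide": [0, 0, 0], "spin": 0}, {"slide": [0, 0, 0], "spin": 0}]}}

```text
clock: 6.75
position: [0.5086, 0.163, 0.1367]
ee_rot: [0.0, 0.997, -0.076, -0.0]
contact_force: [0.2, 0.9, -1.8]
width: 0.0289
```

```bash
python3 look.py w6
```

```text
[0.5086406  0.16301946 0.13669926] -8.669097461941144 6.75 0.028880339723888305 [ 0.20053664  0.91804974 -1.84110231] [ 0.05919297 -0.03634166  0.01096997]
```

View pics/w6c.png

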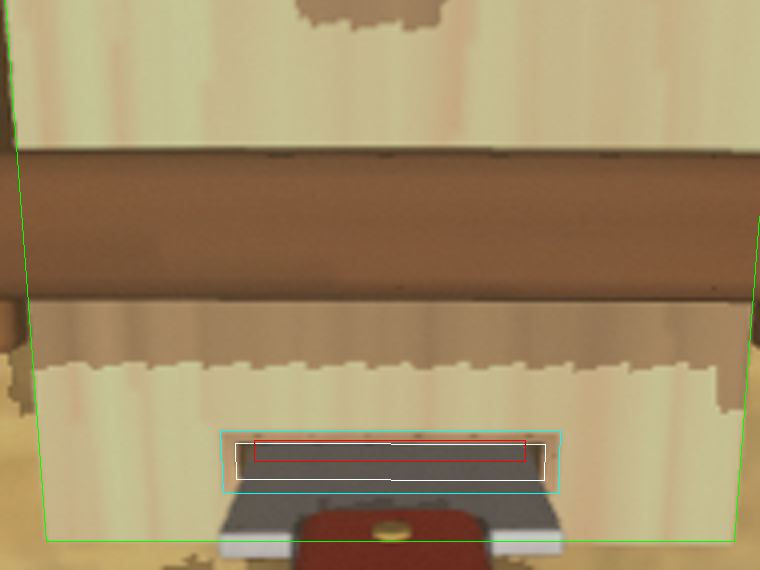

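The blade is about 10 mm into the slot with no contact force. Continuing.

Call:
{"fn": "servo_tool", "kwargs": {"increments": [{"slide": [0, 0, 0.006], "spin": 0}, {"slide": [0, 0, 0.006], "spin": 0}, {"slide": [0, 0, 0.006], "spin": 0}, {"slide": [0, 0, 0.004], "spin": 0}, {"slide": [0, 0, 0], "spin": 0}, {"slide": [0, 0, 0], "spin": 0}]}}

```text
clock: 7.4
position: [0.5088, 0.163, 0.1148]
ee_rot: [0.0, 0.997, -0.076, -0.0]
contact_force: [-0.2, -0.7, -1.2]
width: 0.0288
```

Call:
{"fn": "servo_tool", "kwargs": {"increments": [{"slide": [0, 0, 0.002], "spin": 0}, {"slide": [0, 0, 0.002], "spin": 0}, {"slide": [0, 0, 0.002], "spin": 0}, {"slide": [0, 0, 0], "spin": 0}]}}

```text
clock: 7.8
position: [0.5085, 0.163, 0.1087]
ee_rot: [0.0, 0.997, -0.076, -0.0]
contact_force: [-0.4, 0.1, -1.2]
width: 0.0292
```

Call:
{"fn": "servo_tool", "kwargs": {"increments": [{"slide": [0, 0, 0.001], "spin": 0}, {"slide": [0, 0, 0.001], "spin": 0}, {"slide": [0, 0, 0.001], "spin": 0}, {"slide": [0, 0, 0.001], "spin": 0}, {"slide": [0, 0, 0], "spin": 0}]}}

```text
clock: 8.3
position: [0.51, 0.1632, 0.1069]
ee_rot: [-0.0, 0.997, -0.076, 0.002]
contact_force: [-1.3, -0.4, 9.5]
width: 0.029
```

```bash
python3 look.py w7
```

```text
[0.50995903 0.16320245 0.10690113] -8.667077179839682 8.3 0.029027037083514663 [-1.27739343 -0.37984232  9.52162359] [-0.1775023   0.31764565  0.02051268]
```

View pics/w7.png

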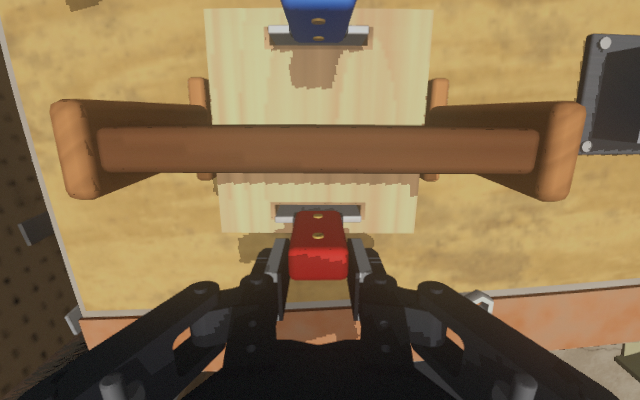

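It bottomed out at TCP z 0.1069, the same height as in the stand, with a 9.5 N reaction. Releasing and backing straight up.

Call:
{"fn": "servo_tool", "kwargs": {"increments": [{"slide": [0, 0, -0.001], "spin": 0}, {"slide": [0, 0, 0], "spin": 0}, {"slide": [0, 0, 0], "spin": 0}, {"slide": [0, 0, 0], "spin": 0}, {"slide": [0, 0, 0], "spin": 0}, {"slide": [0, 0, 0], "spin": 0}], "hand": 0.7}}

```text
clock: 8.95
position: [0.5087, 0.163, 0.1058]
ee_rot: [0.0, 0.997, -0.076, -0.0]
contact_force: [0.3, 0.1, 0.2]
width: 0.0597
```

Call:
{"fn": "servo_tool", "kwargs": {"increments": [{"slide": [0, 0, -0.01], "spin": 0}, {"slide": [0, 0, -0.02], "spin": 0}, {"slide": [0, 0, -0.025], "spin": 0}, {"slide": [0, 0, -0.025], "spin": 0}, {"slide": [0, 0, -0.025], "spin": 0}, {"slide": [0, 0, -0.015], "spin": 0}, {"slide": [0, 0, 0], "spin": 0}]}}

```text
clock: 9.65
position: [0.5104, 0.1634, 0.2292]
ee_rot: [-0.001, 0.997, -0.076, 0.003]
contact_force: [-0.7, -0.1, -0.6]
width: 0.0596
```

```bash
python3 look.py w8; python3 -c "
from h import *
cv2.imwrite('pics/side8.png',eyes.get_image('side')[80:320,180:460])"
```

```text
[0.51042511 0.1633899  0.22917991] -8.665051878233125 9.65 0.05956800629635296 [-0.68555166 -0.0889334  -0.61933658] [ 0.03218043  0.02347926 -0.0211123 ]
```

View pics/w8.png

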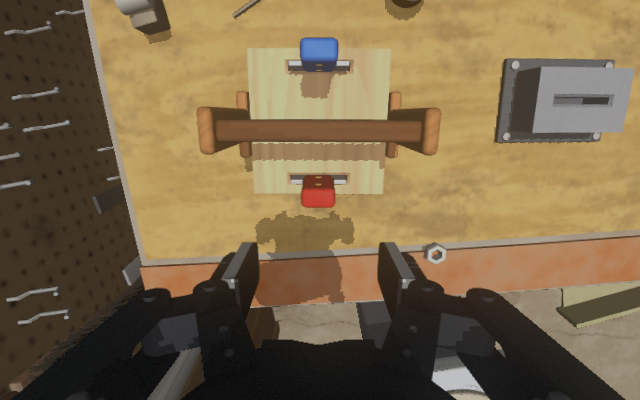

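View pics/side8.png

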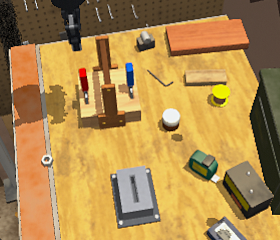

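```bash
python3 - <<'E'
from h import *
s=np.load("w8.npy",allow_pickle=True).item(); im=cv2.imread("pics/w8.png")
k=3;x0,y0=185,25
v=cv2.resize(im[y0:y0+190,x0:x0+265],None,fx=k,fy=k,interpolation=cv2.INTER_CUBIC)
def pl(P,col):
    q=((proj("wrist",P,s)-[x0,y0]+.5)*k).astype(int); cv2.polylines(v,[q],True,col,1)
c=(.5667,.1545);w=-8.7
pl(rect(c,w,.05,.078,.075),(0,255,0)); pl(rect(c,w,.17,.008,.075),(255,255,255))
pl(rect(c,w,.14,.009,.015,-.06),(255,255,0));pl(rect(c,w,.14,.009,.015,.06),(255,255,0))
cv2.imwrite("pics/w8c.png",v)
E
```

```text
(no output)
```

View pics/w8c.png

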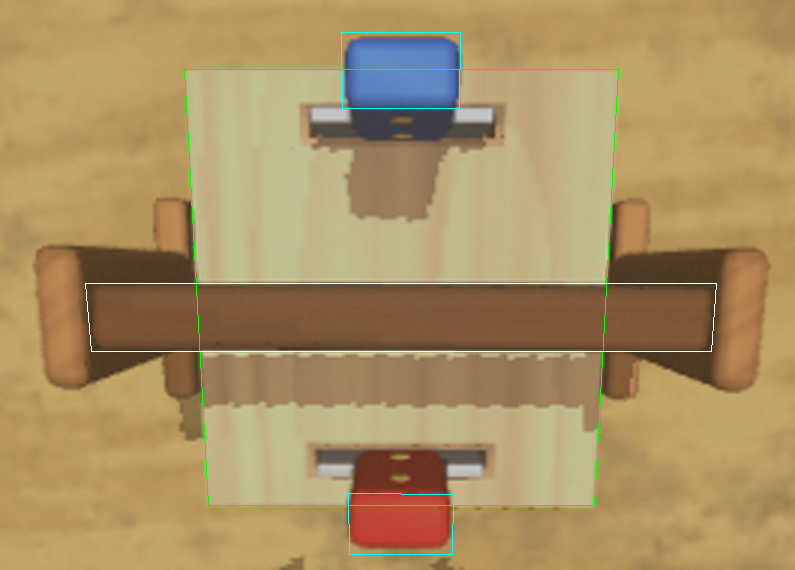

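Everything matches: bar, block, and both handles at the same seated height. Moving over the bar and turning 90°.

Call:
{"fn": "servo_tool", "kwargs": {"increments": [{"slide": [0.028, 0, 0], "spin": 0}, {"slide": [0.029, 0, 0], "spin": 0}, {"slide": [0, 0, 0], "spin": -8}, {"slide": [0, 0, 0], "spin": -8}, {"slide": [0, 0, 0], "spin": -8}, {"slide": [0, 0, 0], "spin": -8}, {"slide": [0, 0, 0], "spin": -8}, {"slide": [0, 0, 0], "spin": -8}], "hand": 0.5}}

```text
clock: 10.55
position: [0.5642, 0.1543, 0.2242]
ee_rot: [-0.0, 0.941, 0.339, -0.002]
contact_force: [0.3, 0.3, -0.1]
width: 0.043
```

Call:
{"fn": "servo_tool", "kwargs": {"increments": [{"slide": [0, 0, 0], "spin": -8}, {"slide": [0, 0, 0], "spin": -8}, {"slide": [0, 0, 0], "spin": -8}, {"slide": [0, 0, 0], "spin": -8}, {"slide": [0, 0, 0], "spin": -8}, {"slide": [0, 0, 0], "spin": -2}, {"slide": [0, 0, 0], "spin": 0}, {"slide": [0, 0, 0], "spin": 0}]}}

```text
clock: 11.35
position: [0.5645, 0.1544, 0.2249]
ee_rot: [-0.001, 0.759, 0.651, -0.001]
contact_force: [0.6, 0.0, -0.0]
width: 0.0426
```

```bash
python3 - <<'E'
from h import *
s=manip.get_state(); im=eyes.get_image("wrist"); print(s["position"],yaw(s)[0],s["clock"],s["width"],s["qpos"])
v=im.copy()
def pl(P,col):
    q=(proj("wrist",P,s)+.5).astype(int); cv2.polylines(v,[q],True,col,1)
c=(.5667,.1545);w=-8.7
pl(rect(c,w,.05,.078,.075),(0,255,0)); pl(rect(c,w,.17,.008,.075),(255,255,255))
cv2.imwrite("pics/w9.png",v)
a,x,y=frame(c,w); d=a-s["position"][:2]; Rt=yaw(s)[1]; print(Rt[:2,:2].T@d)
E
```

```text
[0.56454442 0.15436579 0.22488297] 81.28226540938867 11.35 0.042591945514524304 [ 1.48119855e-01  2.85444714e-01  1.45675012e+00 -1.03564322e-04
  1.40147026e+00  3.00291278e-01]
[0.00045938 0.00211033]
```

View pics/w9.png

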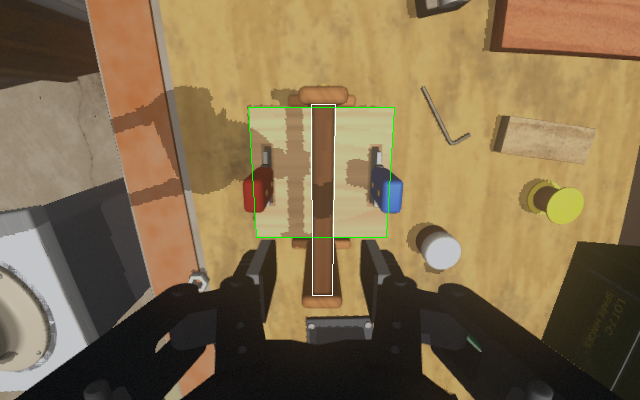

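The view shows the bar centred between the fingers (columns 312-335) and clear of both handles. Shifting +2 mm in tool y and descending.

Call:
{"fn": "servo_tool", "kwargs": {"increments": [{"slide": [0, 0.002, 0.02], "spin": 0}, {"slide": [0, 0, 0.02], "spin": 0}, {"slide": [0, 0, 0.02], "spin": 0}, {"slide": [0, 0, 0.015], "spin": 0}, {"slide": [0, 0, 0.01], "spin": 0}, {"slide": [0, 0, 0], "spin": 0}, {"slide": [0, 0, 0], "spin": 0}]}}

```text
clock: 12.1
position: [0.5674, 0.1542, 0.1413]
ee_rot: [0.0, 0.759, 0.652, 0.0]
contact_force: [1.1, 0.5, 1.6]
width: 0.0428
```

Call:
{"fn": "servo_tool", "kwargs": {"increments": [{"slide": [0, 0, 0], "spin": 0}, {"slide": [0, 0, 0], "spin": 0}, {"slide": [0, 0, 0], "spin": 0}, {"slide": [0, 0, 0], "spin": 0}, {"slide": [0, 0, 0], "spin": 0}, {"slide": [0, 0, 0], "spin": 0}, {"slide": [0, 0, 0], "spin": 0}, {"slide": [0, 0, 0], "spin": 0}], "hand": 0, "newtons": 80}}

```text
clock: 12.9
position: [0.5677, 0.1543, 0.1423]
ee_rot: [0.001, 0.759, 0.652, 0.001]
contact_force: [-1.9, -0.1, 6.1]
width: 0.0134
```

```bash
python3 look.py w10
```

```text
[0.56766097 0.1542658  0.14228863] 81.32687693324829 12.9 0.013411962515542272 [-1.87648838 -0.07824171  6.13961427] [-0.00217758  0.14901113 -0.00626979]
```

View pics/w10.png

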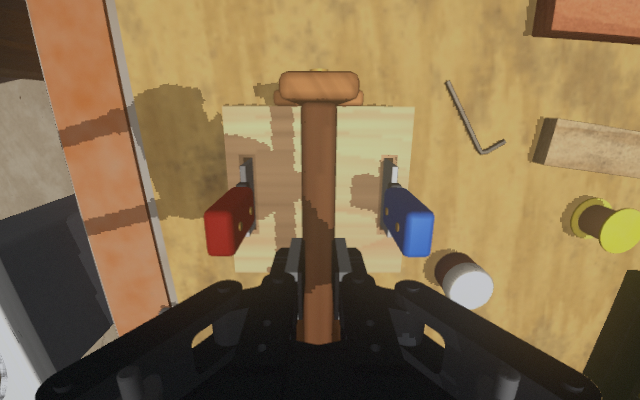

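The bar is gripped between the pads at column 318, with the handles clear of the fingers. Lifting gently by 10.5 cm.

Call:
{"fn": "servo_tool", "kwargs": {"increments": [{"slide": [0, 0, -0.003], "spin": 0}, {"slide": [0, 0, -0.005], "spin": 0}, {"slide": [0, 0, -0.007], "spin": 0}, {"slide": [0, 0, -0.01], "spin": 0}, {"slide": [0, 0, -0.01], "spin": 0}, {"slide": [0, 0, -0.01], "spin": 0}, {"slide": [0, 0, -0.01], "spin": 0}, {"slide": [0, 0, -0.01], "spin": 0}]}}

```text
clock: 13.75
position: [0.5671, 0.1541, 0.2071]
ee_rot: [0.0, 0.759, 0.652, 0.0]
contact_force: [0.2, -0.1, -7.2]
width: 0.0131
```

Call:
{"fn": "servo_tool", "kwargs": {"increments": [{"slide": [0, 0, -0.01], "spin": 0}, {"slide": [0, 0, -0.01], "spin": 0}, {"slide": [0, 0, -0.01], "spin": 0}, {"slide": [0, 0, -0.007], "spin": 0}, {"slide": [0, 0, -0.005], "spin": 0}, {"slide": [0, 0, -0.003], "spin": 0}, {"slide": [0, 0, 0], "spin": 0}, {"slide": [0, 0, 0], "spin": 0}]}}

```text
clock: 14.55
position: [0.5668, 0.1541, 0.2506]
ee_rot: [-0.0, 0.759, 0.652, -0.0]
contact_force: [0.4, 0.1, -8.2]
width: 0.013
```

Call:
{"fn": "servo_tool", "kwargs": {"increments": [{"slide": [0, 0, 0], "spin": 0}, {"slide": [0, 0, 0], "spin": 0}, {"slide": [0, 0, 0], "spin": 0}, {"slide": [0, 0, 0], "spin": 0}, {"slide": [0, 0, 0], "spin": 0}, {"slide": [0, 0, 0], "spin": 0}, {"slide": [0, 0, 0], "spin": 0}, {"slide": [0, 0, 0], "spin": 0}]}}

```text
clock: 15.35
position: [0.5671, 0.1541, 0.251]
ee_rot: [0.0, 0.759, 0.652, -0.0]
contact_force: [-0.2, -0.0, -8.4]
width: 0.0131
```

```bash
python3 look.py w11; python3 -c "
from h import *
im=eyes.get_image('side'); cv2.imwrite('pics/side11.png',im)
crop(im,200,60,420,230,3,'pics/side11c.png')"
```

```text
[0.56707612 0.15413317 0.25098444] 81.32882445374752 15.35 0.01308569511837441 [-0.19090955 -0.02207579 -8.44680632] [-0.043179    0.00812029  0.04027558]
```

View pics/w11.png

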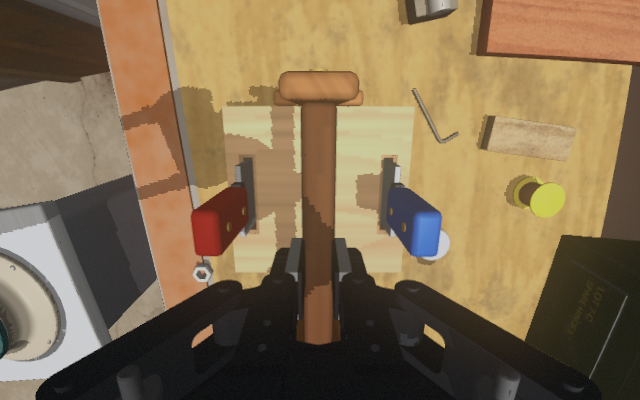

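View pics/side11c.png

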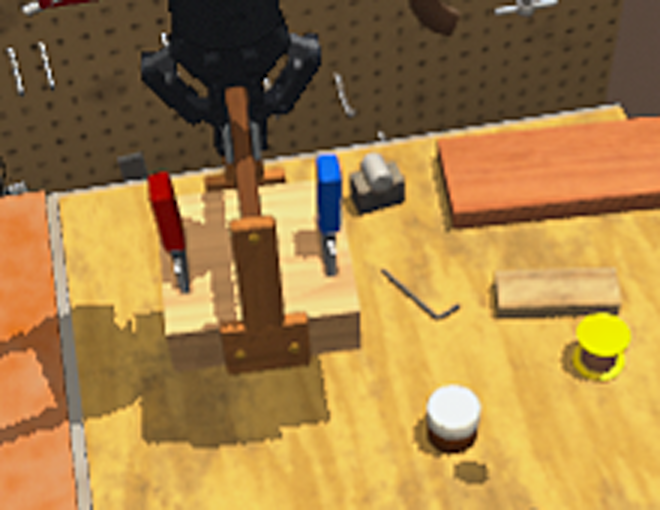

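The caddy hangs clear and level in the views. Both handles look slightly splayed outward compared with before the lift, so I'll measure that lean and the caddy's height and tilt.

```bash
python3 - <<'E'
from h import *
for n,dz in(("w10",0),("w11",.1087)):
    s=np.load(n+".npy",allow_pickle=True).item(); im=cv2.imread(f"pics/{n}.png")
    k=3;x0,y0=180,65
    v=cv2.resize(im[y0:y0+200,x0:x0+270],None,fx=k,fy=k,interpolation=cv2.INTER_CUBIC)
    def pl(P,col):
        q=((proj("wrist",P,s)-[x0,y0]+.5)*k).astype(int); cv2.polylines(v,[q],True,col,1)
    c=(.5670,.1545);w=-8.7; 
    pl(rect(c,w,.05+dz,.078,.075),(0,255,0)); pl(rect(c,w,.17+dz,.008,.075),(255,255,255))
    def scr(ox,th,col):
        # lean th (rad) in caddy x about the foot
        r=rect(c,w,0,.009,.015); cc,x,y=frame(c,w); 
        Q=[]
        for i,j in((1,1),(1,-1),(-1,-1),(-1,1)):
            lx,lz=i*.009,.13
            X=ox+lx*np.cos(th)+lz*np.sin(th); Z=.01+lz*np.cos(th)-lx*np.sin(th)
            Q.append([*(cc+X*x+j*.015*y),Z+dz])
        pl(np.array(Q),col)
    for sg in(-1,1):
        scr(sg*.06,0,(255,255,0)); scr(sg*.06,sg*.075,(255,0,255))
    cv2.imwrite(f"pics/{n}o.png",v)
E
```

```text
(no output)
```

View pics/w10o.png

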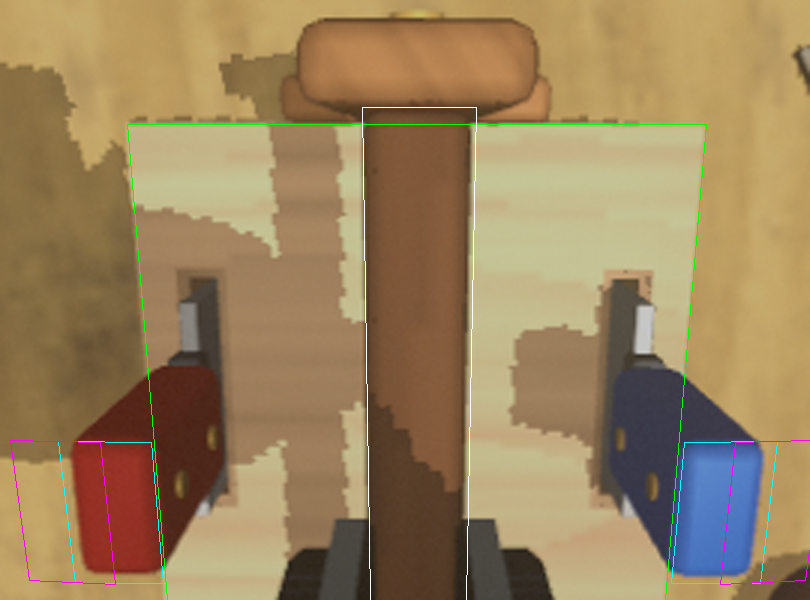

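View pics/w11o.png

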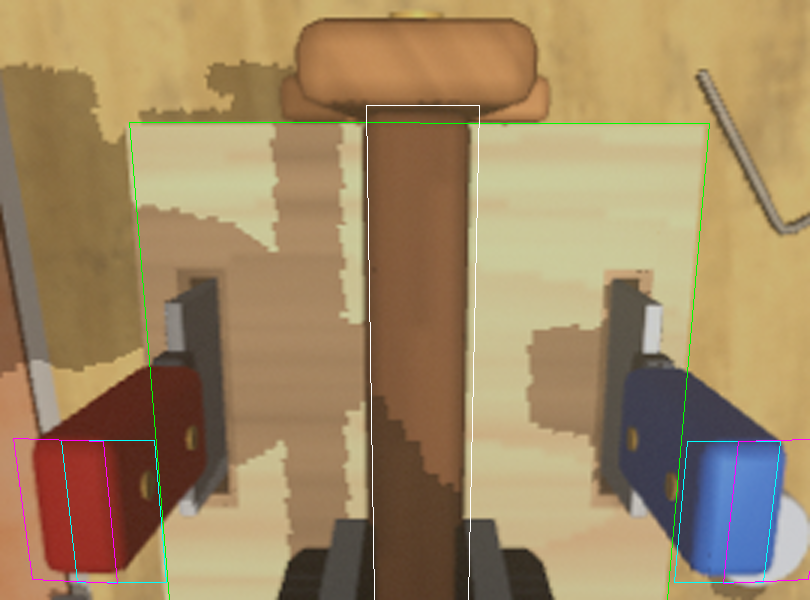

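Relative to the caddy, red leans about 0.06 rad and blue about 0.035 rad. Both are under 0.12, and the slot play caps the lean near 0.08. The caddy matches the level overlay at a height of about 0.109 m. One last stillness check, then I'll hand in.

Call:
{"fn": "servo_tool", "kwargs": {"increments": [{"slide": [0, 0, 0], "spin": 0}, {"slide": [0, 0, 0], "spin": 0}, {"slide": [0, 0, 0], "spin": 0}, {"slide": [0, 0, 0], "spin": 0}, {"slide": [0, 0, 0], "spin": 0}, {"slide": [0, 0, 0], "spin": 0}, {"slide": [0, 0, 0], "spin": 0}, {"slide": [0, 0, 0], "spin": 0}]}}

```text
clock: 16.25
position: [0.5671, 0.1541, 0.251]
ee_rot: [0.0, 0.759, 0.652, -0.0]
contact_force: [-0.1, -0.0, -7.6]
width: 0.0131
```

```bash
python3 look.py w12; python3 - <<'E'
from h import *
a=cv2.imread("pics/w11.png").astype(int);b=cv2.imread("pics/w12.png").astype(int)
d=abs(a-b).max(2); print((d>25).sum(), d[65:270,180:460].max(), (d[65:270,180:460]>25).sum())
print(manip.sign_off())
E
```

```text
[0.56706958 0.15414318 0.2509705 ] 81.33084274276884 16.25 0.013094564074882808 [-9.48883306e-02 -2.00316810e-03 -7.62579419e+00] [-0.05885438  0.03837849 -0.06968196]
954 62 75
the job is handed in; nothing more can be done
None
```

The red scraper is fully home in the caddy's near slot, and the caddy is hanging from the gripper about 10.9 cm above the bench. I handed the job in at 16.25 s; no verdict is reported.

**Red scraper:** I took it out of the stand and slid it into the slot. It bottomed at TCP z 0.107 m, the same height as in the stand, with a 9.5 N reaction. After I let go, the camera overlay showed it upright and level with the blue one.

**Caddy:** I gripped it by the bar at 80 N and lifted it. It matched the level overlay, with about 8 N of load on the wrist and the arm pose steady to within 0.1 mm.

**What didn't fully agree:**
- **Scraper lean:** During the lift both scrapers leaned outward within their slot play, red by about 0.06 rad and blue by about 0.035 rad. The limit is 0.12, and the slot play caps the lean near 0.08.
- **Stillness:** The last two wrist pictures, 0.9 s apart, differed in 75 pixels around the caddy. I took that as image noise, but handed in without viewing the last picture.
- **First move:** The first two move calls were refused for their format, and nothing moved.

In the pictures I looked at, the loose things near the caddy stayed where they were.

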